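# Tip the steel bush into the trough with the pedal lever

### The arm

A 7-joint arm with a two-finger parallel gripper is mounted at the origin on the work surface. World frame = base frame: x ahead of the robot, y to its left, z up, the work surface at z = 0. Lengths are in m, angles in rad, forces in N, time in s.
With the tool pointing down it reaches from about 0.425 to 0.925 m from the base axis. Payload 6.8 kg.
Tool frame: the origin (TCP) lies midway between the tips of the shut fingers; the grasp point (between the pads) lies 19 mm behind it (r.grip_point_offset is the distance from the TCP to the grasp point, in m); z points along the fingers, y is the direction in which the jaws open and shut (so a half turn about z gives the same grasp; the last joint's range is limited). The gripper opens to 85 mm and grips with 20 to 120 N. Pads are 22 mm wide; open, the fingers measure 114 mm over their backs; the gripper's body (76 mm by 85 mm) begins 54 mm behind the grasp point. The pads swing forward as they close: fully open they stand 13 mm farther back than shut.
Start: joints at [1.076, 0.477, 0.022, 1.555, -0.011, 1.109, -0.083], TCP at [0.255, -0.625, 0.231] pointing down, gripper open.
Joint ranges: [-2.96, 2.96], [-0.34, 2.1], [-1.41, 1.46], [0.24, 2.44], [-1.37, 4.51], [0.17, 1.92], [-2.96, 2.96]. Speed limits (rad/s): [2.39, 2.39, 3.14, 3.14, 3.14, 3.14, 3.14].

### API

Orientations are given as a rotation vector (axis times angle).
In Python, from bench import r, grab_frame, camera_params gives the robot as it stands.
- The arm moves only by the tool carry_out, never from a script. Its argument "motion" is text: rows parted by semicolons, each of 5 numbers parted by spaces: the closure, from 0 (fully open) to 1 (shut), then the shift along the tool's x, y, z in mm, then the turn about the tool's z in rad. In form: fingers dx dy dz twist; .... A call has exactly 8 rows; each row shifts and turns the commanded pose from where the row before left it, along the tool's axes as they then stand; what a row does not reach is not made up. A row lasts 1/8 s, in which the tool goes at most 62.5 mm and 10.7 degrees, less where a joint would pass 70% of its speed; a pose out of reach is approached as far as the arm can. A call with a gripper value outside its range is refused whole. The fingers move at their own pace and stop on an object; "newtons" is the grip in N (left out, the last holds). Time passes only in rows, so rows that do not move let the fingers close, or fill a call up. It gives the time, the measured TCP pose, the force and the opening at its end, in the units of the state.
- r.get_obs(): the state, without advancing time (a new reading comes with each control period).
- grab_frame(name): name is "scene" or "top" or "wrist"; returns the picture (480x640x3 uint8, red, green, blue); there is no depth.
- camera_params(name): a dict with "fx", "fy", "cx", "cy" (pixels), "eye" and "attitude" of the camera in the world. Camera axes: x right, y down, z forward; pixel columns grow to the right and rows downward; lengths in m; the calibration is good to about 2 mm. A picture is of the moment at which its call begins: read the wrist's pose just before it. camera_params takes no time and is no camera call; for the wrist camera it gives the pose at the moment of the call.
- r.hand_in(): hands the job in, once; it reports no verdict.
The state is a dict: "clock": time; "joints": joint angles; "qvel": joint speeds; "tau": joint torques, N m; "tcp_pos": TCP position; "orientation": TCP orientation; "contact_force": force on the tool from outside, world axes, zero at the start; "moment": the same for the moment, N m; "grip_width": finger opening in m.
Only numpy, scipy, OpenCV 4.12 (cv2) and the standard library are available. Lean on these libraries where they do the work, as an engineer would, in place of code of your own. Each camera call takes 0.05 s, during which the arm holds its last target.

### The job

Press down the raised long end of the lever with the fingertips so that its short end lifts the heavy flap and the steel bush rolls off into the trough, then ease the lever back up, without letting the flap drop, until the flap lies fully down again. Touch nothing but the lever: do not lift the lever out of its fork, do not handle the flap or the bush, and leave the other things on the bench where they are.

Things in the scene. Friction and masses are not known exactly. Their poses are not given: they have to be found in the camera images.
- stand: tip-off stand fixed to the bench, grey base plate 585 x 160 x 12 mm. Origin at bench height; x runs along its middle line from the lever's long end (-x) to the trough (+x), z up. Trough at x 125 to 187 mm, floor 20 mm high, end wall 96. Blue cheeks 108 mm apart, 96 high, x -80 to 195. Lever fork at x -130; rubber stop 32 high at x -367, under the pedal; the plate ends at x -385
- flap (a joint): heavy steel flap (0.95 kg, plate 147 x 100 x 8 mm) between the cheeks, hinged across the stand at x 70 mm, 62 mm high. rad: 0 = down (free edge, towards the lever, 4 degrees below level), growing as that edge rises; level at 0.07, bush starts to roll at about 0.1, about 0.22 with the lever on its stop. Falls by its own weight
- flap_edge (a point): top of the flap's 22 mm high upturned lip at its free edge
- lever_pin (a point): centre of the lever's cross pin (10 mm thick, level, across the stand), lying loosely in the open-topped fork, 30 mm above the bench, at x -130 mm, y 0 of the stand; the lever rocks about it
- lever_pad (a point): centre of the top face of the pedal plate (70 mm along the lever x 45 mm wide) on the lever's long end; at rest it is raised, 141 mm above the bench and 215 mm (level) from the pin. Fully pressed the lever has turned about 0.4 rad about the pin: pedal about 91 mm lower and 25 mm farther out. 3 to 6 N lifts flap and bush; unloaded, the flap's weight brings the pedal back up
- lever: loose cranked aluminium lever (0.2 kg, bar 20 mm wide), its short end, 76 mm from the pin, resting under the flap. Origin on its cross pin; at rest x is level along the stand (pedal towards -x), y along the pin
- bush_center (a point): centre of the loose steel bush (cylinder 44 mm diameter, 70 mm long, about 0.55 kg) lying across the flap against its lip. Once the flap is tipped a few degrees past level it rolls over the hinge, down a ramp and into the trough, where its centre lies 42 mm above the bench at x 147 to 165 mm of the stand
- bush: the same bush; origin at its centre, y along its axis, turns as it rolls
- chuck_key: steel T-handled chuck key lying flat, 130 mm long, 22 mm high, a bystander; origin at bench height, amid its length
- ring_gauge: dark steel ring lying flat, 84 mm outside, 22 mm high, a bystander; origin at the centre of its underside
- bearing: small steel bearing ring lying flat, 62 mm outside, 16 mm high, a bystander; origin at the centre of its underside
- oil_jar: pale plastic jar, 60 mm wide, 75 mm high, standing, a bystander; origin at the centre of its underside
- packing: wooden packing block 90 x 45 x 35 mm, a bystander; origin at the centre of its underside
- spanner: open-ended spanner lying flat, a bystander; origin at the centre of its underside
- water_bottle: tall green bottle, 66 mm wide, 160 mm high, standing beyond the trough end, a bystander; origin at the centre of its underside
There are look-alikes about, which are no part of the job. What is shaped like the bush but red is not meant.

How it is judged:
On the way, in this order (a step that is already met when the one before it is completed fails the run):
1. the flap is raised by pressing the lever with the fingers, the bush still on it (value of joint flap above 0.06 rad and contact force between the fingers and lever above 0.3 N and x of bush_center in the frame of stand below 0.05 m).
2. the bush has rolled into the trough (x of bush_center in the frame of stand between 0.135 and 0.18 m and z of bush_center in the frame of stand between 0.03 and 0.05 m and y of bush_center in the frame of stand between -0.03 and 0.03 m), for 0.2 s.
At the end, for the whole second after the job is handed in: Bush at rest in the trough (centre 135 to 180 mm along the stand, 30 to 50 mm high); flap below 0.02 rad; lever pin in its fork (within 8 mm along, 6 mm up), pedal above 125 mm; no other thing moved over 20 mm or toppled (all of step 2 and linear speed of bush below 0.02 m/s and value of joint flap below 0.02 rad and z of lever_pin in the frame of stand below 0.036 m and x of lever_pin in the frame of stand between -0.138 and -0.122 m and z of lever_pad in the frame of stand above 0.125 m and not (distance of chuck_key from where it was at the start of the episode above 0.02 m) and not (distance of ring_gauge from where it was at the start of the episode above 0.02 m) and not (distance of bearing from where it was at the start of the episode above 0.02 m) and not (distance of oil_jar from where it was at the start of the episode above 0.02 m) and not (distance of packing from where it was at the start of the episode above 0.02 m) and not (distance of spanner from where it was at the start of the episode above 0.02 m) and not (distance of water_bottle from where it was at the start of the episode above 0.02 m) and not (angle between oil_jar's own z axis and vertical above 0.5 rad) and not (angle between water_bottle's own z axis and vertical above 0.5 rad)); the robot touches nothing.
It fails at once if the robot touches the bush (over 1 N) (contact force between any of the fingers, the arm and bush above 1 N).
It fails at once if the robot touches the stand or its flap (over 1 N) (contact force between any of the fingers, the arm and stand above 1 N).
It fails at once if the lever is lifted out of its fork (pin more than 10 mm up) (z of lever_pin in the frame of stand above 0.04 m).
It fails at once if the flap is let drop (falls faster than 1.2 rad/s) (velocity of joint flap below -1.2 rad/s).
It fails at once if another thing is moved more than 20 mm or toppled (distance of any of chuck_key, ring_gauge, bearing, oil_jar, packing, spanner, water_bottle from where it was at the start of the episode above 0.02 m or angle between any of oil_jar, water_bottle's own z axis and vertical above 0.5 rad).
It also fails if it takes over 48 s, if anything falls off the work surface, if the arm or the gripper's body presses on something with over 40 N, if the wrist force passes 120 N, or if a joint passes its speed limit or range.

## Working session

There is one attempt and no reset: what is moved stays moved. The work goes in short steps, Python scripts to look and compute and a tool call to move; the robot and the scene stay as the last step left them, time stands still between calls to the robot, and variables do not carry over. Pictures are saved under pics/ and viewed, and the job is handed in when it is done.

Besides the shell and the picture viewer there is one more tool, called after "Call:" by a JSON object that holds its "fn" and its "kwargs". carry_out: Moves the arm, as the interface text tells. Its arguments: {"type":"object","properties":{"motion":{"type":"string"},"newtons":{"type":"number"}},"required":["motion"]}

```bash
mkdir -p pics; ls; python3 - <<'E'
from bench import r, grab_frame, camera_params
import cv2
for n in ("scene","top"):
    cv2.imwrite(f"pics/{n}0.png",grab_frame(n)[:,:,::-1]); p=camera_params(n); print(n,p)
print(r.get_obs())
E
```

```text
pics
scene {'fx': 488.71541573516004, 'fy': 488.71541573516004, 'cx': 326.0472924382924, 'cy': 234.8784945041002, 'eye': array([ 0.91619701, -0.60150605,  0.61618413]), 'attitude': array([-2.09589695, -0.56021658,  0.27290826])}
top {'fx': 477.3991524714036, 'fy': 477.3991524714036, 'cx': 321.72960102054185, 'cy': 239.00954948764038, 'eye': array([0.46144454, 0.09063086, 1.15371848]), 'attitude': array([-2.1607013 ,  2.186967  , -0.14648453])}
{'clock': 0.1, 'joints': array([ 1.07591951,  0.47773101,  0.02233214,  1.55636555, -0.01150425,
        1.10928083, -0.08310808]), 'qvel': array([ 1.94342625e-03, -1.02283046e-03, -1.44399829e-03, -4.81949986e-03,
       -1.94920189e-03, -3.02657824e-04,  6.00694158e-05]), 'tau': array([ 3.72982773e-03, -5.97761321e+01,  1.61334302e+00, -2.81957728e+01,
        1.28129238e-02,  5.03447140e-03,  1.53069305e-05]), 'tcp_pos': array([ 0.25440758, -0.62464147,  0.23040814]), 'orientation': array([-3.08145257e+00, -6.03489772e-01,  6.71904685e-04]), 'contact_force': array([-0.23436843,  0.8498252 , -0.71877752]), 'moment': array([ 0.02630161,  0.04621736, -0.02480177]), 'grip_width': 0.08527034197385472}
```

View pics/scene0.png

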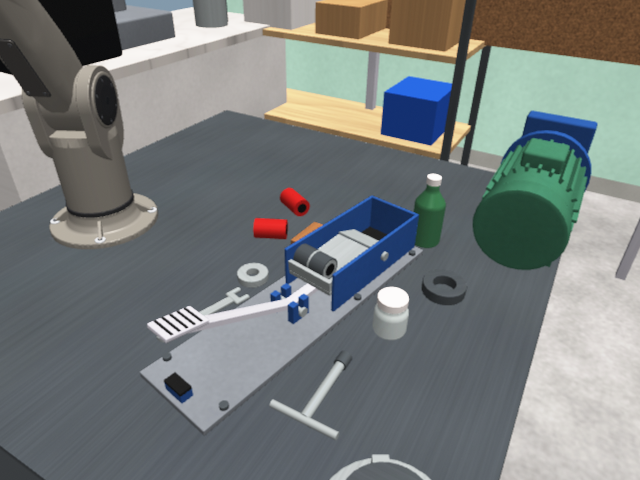

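View pics/top0.png

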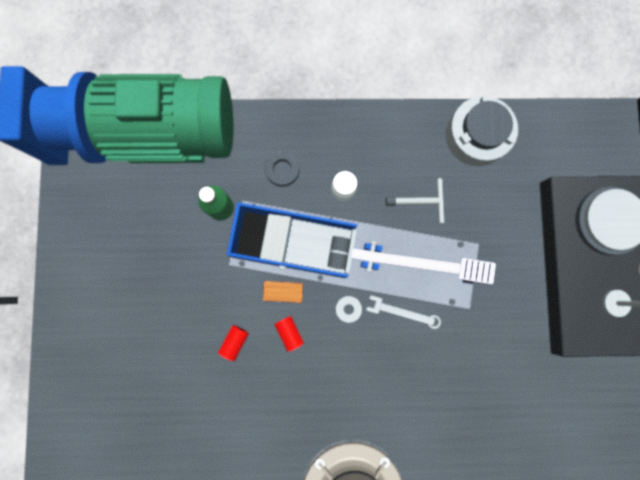

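The top view shows the stand running from the pedal (478,271) to the trough (250,232), with the real grey bush at (340,252). The two red cylinders at (233,343) and (289,334) are the look-alikes. The pedal is the only striped plate. Next I'll measure it and the plate.

```bash
cat > h.py <<'E'
import numpy as np, cv2
from scipy.spatial.transform import Rotation as R
from bench import r, grab_frame, camera_params
def ray(n,uv,z):
    p=camera_params(n); d=R.from_rotvec(p['attitude']).as_matrix()@np.array([(uv[0]-p['cx'])/p['fx'],(uv[1]-p['cy'])/p['fy'],1])
    e=p['eye']; return e+d*(z-e[2])/d[2]
def proj(n,P):
    p=camera_params(n); q=R.from_rotvec(p['attitude']).as_matrix().T@(np.array(P)-p['eye'])
    return q[:2]/q[2]*[p['fx'],p['fy']]+[p['cx'],p['cy']]
E
python3 - <<'E'
from h import *
t=cv2.imread('pics/top0.png'); s=cv2.imread('pics/scene0.png')
a=cv2.resize(t[190:320,220:510],None,fx=2.7,fy=2.7,interpolation=cv2.INTER_CUBIC)
b=cv2.resize(s[260:440,130:350],None,fx=3,fy=3,interpolation=cv2.INTER_CUBIC)
cv2.imwrite('pics/a.png',a);cv2.imwrite('pics/b.png',b)
E
```

```text
(no output)
```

View pics/a.png

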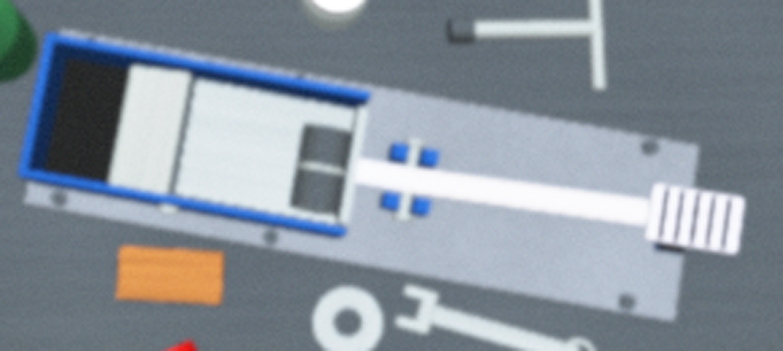

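View pics/b.png

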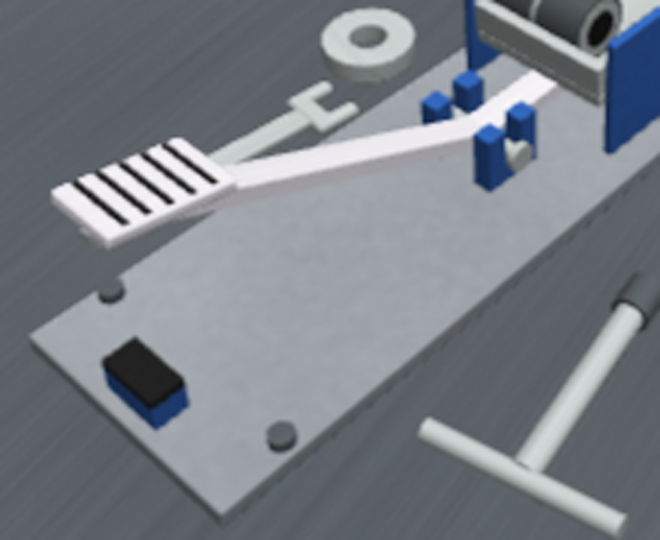

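The enlarged crops show the pedal corners and the plate's end corners clearly. I'll triangulate them and check them against the given sizes.

```bash
python3 - <<'E'
from h import *
T=lambda c:(220+c[0]/2.7-.3,190+c[1]/2.7-.3)
S=lambda c:(130+c[0]/3-.3,260+c[1]/3-.3)
c1t,c2t=ray('top',T((698,145)),.012),ray('top',T((676,320)),.012)
c1s,c2s=ray('scene',S((222,520)),.012),ray('scene',S((32,338)),.012)
print(c1t,c2t,np.linalg.norm(c1t-c2t));print(c1s,c2s,np.linalg.norm(c1s-c2s))
def tri(a,b):
    A=[];B=[]
    M=np.zeros((3,3));v=np.zeros(3)
    for n,uv in(('top',a),('scene',b)):
        e=camera_params(n)['eye'];d=ray(n,uv,0)-e;d/=np.linalg.norm(d);P=np.eye(3)-np.outer(d,d);M+=P;v+=P@e
    return np.linalg.solve(M,v)
# pedal corners  (near fork/+x side, outer/+x side, outer/-x, near/-x)
tp=[(653,183),(746,198),(740,253),(648,242)]
sp=[(235,182),(108,247),(52,195),(180,138)]
Q=np.array([tri(T(a),S(b)) for a,b in zip(tp,sp)]);print(Q,Q.mean(0))
print([np.linalg.norm(Q[i]-Q[(i+1)%4]) for i in range(4)])
# blue tower tops/pin in top: pin ends
pin=[ray('top',T(c),.03) for c in((414,145),(402,213))];print('pin',pin)
pm=np.mean(pin,0)
mid=(c1t+c2t+c1s+c2s)/4
for lab,far in(('pin->padd',Q.mean(0)-pm),('pin->end',mid-pm)): print(lab,far,np.linalg.norm(far[:2]),np.degrees(np.arctan2(far[1],far[0])))
ax=c2t-c1t;ax2=c2s-c1s;print(np.degrees(np.arctan2(ax[1],ax[0])),np.degrees(np.arctan2(ax2[1],ax2[0])))
E
```

```text
[ 0.57538699 -0.31452998  0.012     ] [ 0.42032294 -0.28713315  0.012     ] 0.15746569610255445
[ 0.57872934 -0.32005065  0.012     ] [ 0.42317552 -0.28785666  0.012     ] 0.15885038030976475
[[ 0.53245399 -0.23512267  0.13140818]
 [ 0.52000971 -0.30381362  0.14323141]
 [ 0.47719542 -0.29514987  0.14596243]
 [ 0.48748605 -0.22690475  0.13210509]] [ 0.50428629 -0.26524773  0.13817678]
[np.float64(0.07080321340106305), np.float64(0.043767370170877236), np.float64(0.0703940288572283), np.float64(0.04571799062590348)]
pin [array([ 0.57637214, -0.05677805,  0.03      ]), array([ 0.51680235, -0.04475647,  0.03      ])]
pin->padd [-0.04230095 -0.21448047  0.10817678] 0.21861207799213545 -101.15698197579397
pin->end [-0.04718355 -0.25162535 -0.018     ] 0.256010944694571 -100.62049100368507
169.98034421503894 168.30694296685897
```

The two views agree: the pedal measures 70.6 x 44.7 mm, its centre is at about (0.504,-0.265,0.139), and the pin-to-pad distance is 0.218 (215 expected). The outward direction is about -100.8°. I'll shut the fingers and turn so that tool y points outward along the lever.

Call:
{"fn": "carry_out", "kwargs": {"motion": "1 0 0 0 0.144; 1 0 0 0 0.144; 1 0 0 0 0.144; 1 0 0 0 0.144; 1 0 0 0 0; 1 0 0 0 0; 1 0 0 0 0; 1 0 0 0 0", "newtons": 40}}

```text
clock: 1.1
tcp_pos: [0.2545, -0.6252, 0.2313]
orientation: [-3.128, 0.296, -0.0]
contact_force: [0.4, -0.7, -0.5]
grip_width: -0.0003
```

```bash
cat > go.py <<'E'
from h import *
import sys
o=r.get_obs();M=R.from_rotvec(o['orientation']).as_matrix()
g=np.array([float(x) for x in sys.argv[1:4]])
print(o['clock'],o['tcp_pos'].round(4),'F',o['contact_force'].round(2),o['grip_width'].round(4));print(M.round(3));print('tool mm',(M.T@(g-o['tcp_pos'])*1000).round(1), 'yaw', np.degrees(np.arctan2(M[1,1],M[0,1])))
E
python3 go.py .504 -.265 .19
```

```text
Traceback (most recent call last):
  File "go.py", line 5, in <module>
    print(o['clock'],o['tcp_pos'].round(4),'F',o['contact_force'].round(2),o['grip_width'].round(4));print(M.round(3));print('tool mm',(M.T@(g-o['tcp_pos'])*1000).round(1), 'yaw', np.degrees(np.arctan2(M[1,1],M[0,1])))
                                                                           ^^^^^^^^^^^^^^^^^^^^^
AttributeError: 'float' object has no attribute 'round'
```

```bash
sed -i "s/o\['grip_width'\].round(4)/o['grip_width']/" go.py; python3 go.py .504 -.265 .19
```

```text
1.1 [ 0.2545 -0.6252  0.2313] F [ 0.43 -0.71 -0.53] -0.00027683284563227836
[[ 0.982 -0.188  0.   ]
 [-0.188 -0.982  0.   ]
 [ 0.    -0.    -1.   ]]
tool mm [ 177.5 -400.6   41.3] yaw -100.80901844653376
```

Call:
{"fn": "carry_out", "kwargs": {"motion": "1 22 -50 0 0; 1 22 -50 0 0; 1 22 -50 0 0; 1 22 -50 5 0; 1 22 -50 8 0; 1 22 -50 8 0; 1 22 -50 8 0; 1 22 -50 8 0"}}

```text
clock: 2.1
tcp_pos: [0.5037, -0.264, 0.1944]
orientation: [3.127, -0.296, 0.001]
contact_force: [0.2, 0.1, -0.1]
grip_width: 0.0001
```

Call:
{"fn": "carry_out", "kwargs": {"motion": "1 0 0 0 0; 1 0 0 0 0; 1 0 0 0 0; 1 0 0 0 0; 1 0 0 0 0; 1 0 0 0 0; 1 0 0 0 0; 1 0 0 0 0"}}

```text
clock: 3.1
tcp_pos: [0.5028, -0.2653, 0.1943]
orientation: [-3.128, 0.297, -0.0]
contact_force: [-0.2, -0.3, -0.0]
grip_width: 0.0001
```

```bash
python3 go.py .504 -.265 .15; python3 - <<'E'
from h import *
i=grab_frame('scene')[:,:,::-1];cv2.imwrite('pics/s1.png',cv2.resize(i[180:440,60:360],None,fx=2.3,fy=2.3))
E
```

```text
3.1 [ 0.5028 -0.2653  0.1943] F [-0.22 -0.26 -0.04] 8.494200368487287e-05
[[ 0.982 -0.188  0.   ]
 [-0.188 -0.982  0.   ]
 [ 0.    -0.    -1.   ]]
tool mm [ 1.1 -0.6 44.3] yaw -100.83455996079287
```

View pics/s1.png

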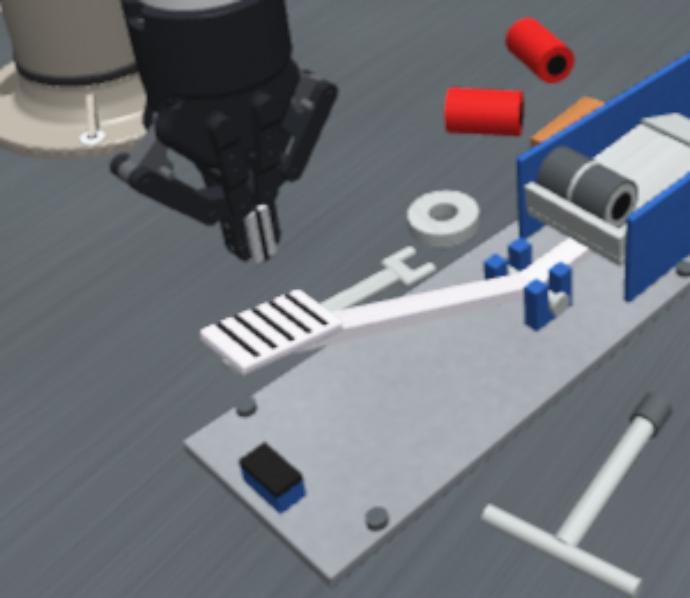

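The fingertips at (262,260) are directly above the pedal at (270,330), and nothing is in the way. I'll go down to just above contact, then press slowly along the arc.

Call:
{"fn": "carry_out", "kwargs": {"motion": "1 0 0 10 0; 1 0 0 10 0; 1 0 0 10 0; 1 0 0 5 0; 1 0 0 4 0; 1 0 0 4 0; 1 0 0 3 0; 1 0 0 3 0"}}

```text
clock: 4.15
tcp_pos: [0.5028, -0.2654, 0.1453]
orientation: [3.127, -0.297, 0.0]
contact_force: [0.3, -0.2, 0.3]
grip_width: 0.0001
```

```bash
python3 go.py .504 -.265 .141
```

```text
4.15 [ 0.5028 -0.2654  0.1453] F [ 0.33 -0.17  0.26] 0.00012927102020331746
[[ 0.982 -0.188  0.   ]
 [-0.188 -0.982 -0.   ]
 [ 0.     0.    -1.   ]]
tool mm [ 1.1 -0.7  4.3] yaw -100.84214182492049
```

Call:
{"fn": "carry_out", "kwargs": {"motion": "1 0 0 3 0; 1 0 1 3 0; 1 0 1.5 3 0; 1 0 1.5 3 0; 1 0 1.5 3 0; 1 0 1.5 3 0; 1 0 1.2 3 0; 1 0 1.2 3 0"}}

```text
clock: 5.15
tcp_pos: [0.5009, -0.2748, 0.1211]
orientation: [3.127, -0.297, -0.0]
contact_force: [0.4, -2.1, 3.9]
grip_width: -0.0001
```

Call:
{"fn": "carry_out", "kwargs": {"motion": "1 0 1.2 3 0; 1 0 1.2 3 0; 1 0 1.2 3 0; 1 0 1 3 0; 1 0 1 3 0; 1 0 1 3 0; 1 0 1 3 0; 1 0 0.8 3 0"}}

```text
clock: 6.15
tcp_pos: [0.4994, -0.2829, 0.0971]
orientation: [-3.128, 0.297, 0.0]
contact_force: [-1.3, -2.5, 4.6]
grip_width: -0.0
```

```bash
python3 go.py .504 -.265 .141; python3 - <<'E'
from h import *
i=grab_frame('scene')[:,:,::-1];cv2.imwrite('pics/s2.png',cv2.resize(i[180:440,130:430],None,fx=2.3,fy=2.3))
E
```

```text
6.15 [ 0.4994 -0.2829  0.0971] F [-1.31 -2.49  4.59] -2.077427561760289e-05
[[ 0.982 -0.188 -0.   ]
 [-0.188 -0.982  0.   ]
 [-0.    -0.    -1.   ]]
tool mm [  1.2 -18.5 -43.9] yaw -100.8457242710838
```

View pics/s2.png

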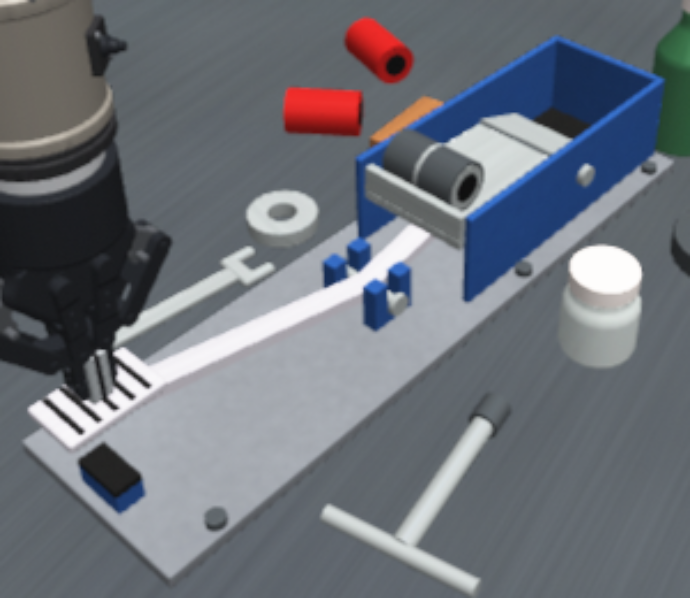

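The flap has risen, and the bush at (435,172) is still against the lip. The tips sit mid-pedal at (95,390). I'll keep pressing.

Call:
{"fn": "carry_out", "kwargs": {"motion": "1 0 1 3 0; 1 0 1 3 0; 1 0 1 3 0; 1 0 1 3 0; 1 0 1 3 0; 1 0 1 3 0; 1 0 0.5 3 0; 1 0 0.5 3 0"}}

```text
clock: 7.2
tcp_pos: [0.498, -0.2895, 0.0729]
orientation: [-3.127, 0.296, 0.001]
contact_force: [1.4, 1.6, 1.1]
grip_width: 0.0001
```

```bash
python3 go.py .504 -.265 .141; python3 - <<'E'
from h import *
i=grab_frame('scene')[:,:,::-1];cv2.imwrite('pics/s3.png',cv2.resize(i[180:440,130:430],None,fx=2.3,fy=2.3))
E
```

```text
7.2 [ 0.498  -0.2895  0.0729] F [1.39 1.63 1.12] 0.00012135344405873994
[[ 0.982 -0.188 -0.   ]
 [-0.188 -0.982  0.   ]
 [-0.    -0.    -1.   ]]
tool mm [  1.3 -25.2 -68. ] yaw -100.8291861999807
```

View pics/s3.png

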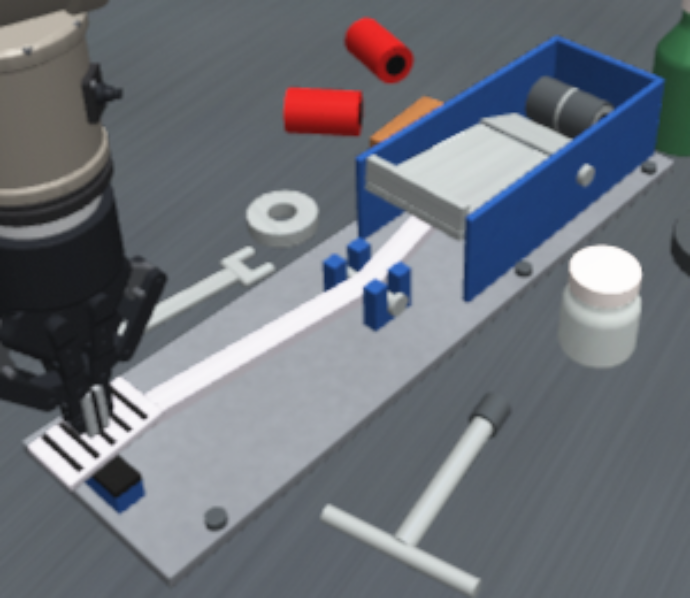

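The bush has rolled off and is at (570,105) in the trough area. I'll hold for 1 s so it can settle, then check.

Call:
{"fn": "carry_out", "kwargs": {"motion": "1 0 0 0 0; 1 0 0 0 0; 1 0 0 0 0; 1 0 0 0 0; 1 0 0 0 0; 1 0 0 0 0; 1 0 0 0 0; 1 0 0 0 0"}}

```text
clock: 8.25
tcp_pos: [0.4981, -0.2898, 0.0733]
orientation: [3.127, -0.297, 0.0]
contact_force: [0.2, 0.2, 0.1]
grip_width: 0.0001
```

```bash
python3 go.py .504 -.265 .141; python3 - <<'E'
from h import *
i=grab_frame('top')[:,:,::-1];cv2.imwrite('pics/t4.png',cv2.resize(i[190:320,220:510],None,fx=2.7,fy=2.7))
E
```

```text
8.25 [ 0.4981 -0.2898  0.0733] F [0.2  0.17 0.14] 9.337957236523785e-05
[[ 0.982 -0.188  0.   ]
 [-0.188 -0.982 -0.   ]
 [ 0.     0.    -1.   ]]
tool mm [  1.1 -25.5 -67.7] yaw -100.8439888331003
```

View pics/t4.png

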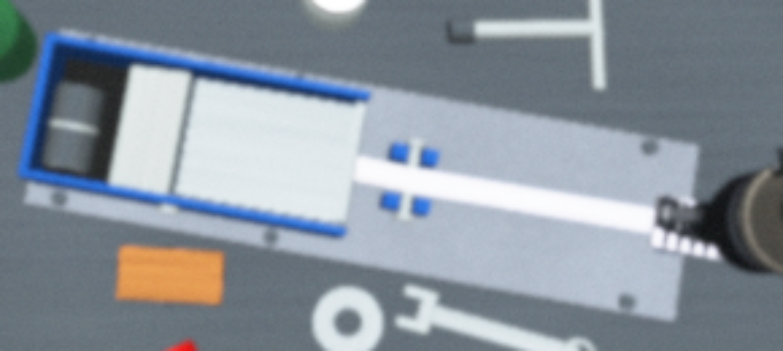

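```bash
python3 - <<'E'
from h import *
T=lambda c:(220+c[0]/2.7-.3,190+c[1]/2.7-.3)
b=ray('top',T((75,126)),.055)
pm=np.array([.5466,-.0508]);u=np.array([np.cos(np.radians(79.2)),np.sin(np.radians(79.2))])
d=b[:2]-pm;print('bush stand x',d@u-.130,'y',d@[-u[1],u[0]])
i=grab_frame('scene')[:,:,::-1];cv2.imwrite('pics/s5.png',cv2.resize(i[310:430,110:300],None,fx=4,fy=4))
print(r.get_obs()['contact_force'])
E
```

```text
bush stand x 0.1613561516035093 y 0.007961596177097326
[0.17542777 0.20167357 1.87402452]
```

View pics/s5.png

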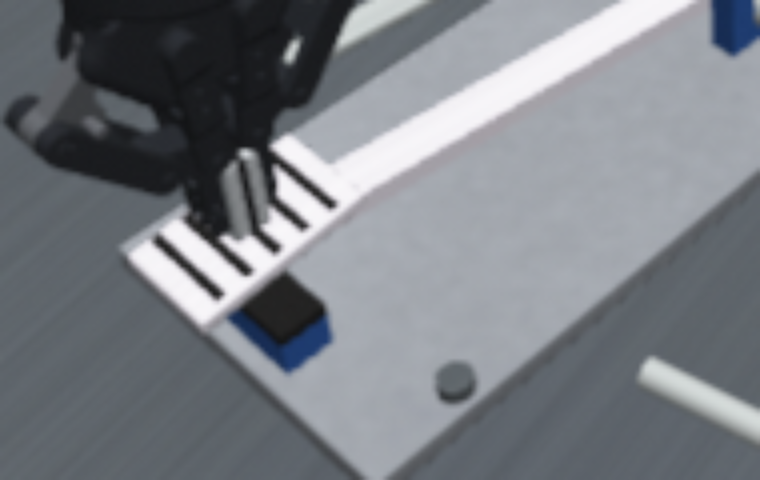

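The bush is at rest in the trough, at stand x about 161 mm. The tips are on the pedal with a light upward reaction of 1.9 N. Now I'll ease up slowly along the same arc.

Call:
{"fn": "carry_out", "kwargs": {"motion": "1 0 -0.3 -2 0; 1 0 -0.3 -2 0; 1 0 -0.4 -2 0; 1 0 -0.5 -2 0; 1 0 -0.6 -2 0; 1 0 -0.6 -2 0; 1 0 -0.6 -2 0; 1 0 -0.6 -2 0"}}

```text
clock: 9.35
tcp_pos: [0.4988, -0.2862, 0.0895]
orientation: [3.127, -0.297, 0.0]
contact_force: [0.2, -1.3, 1.2]
grip_width: 0.0004
```

```bash
python3 go.py .504 -.265 .141; python3 - <<'E'
from h import *
i=grab_frame('scene')[:,:,::-1];cv2.imwrite('pics/s6.png',cv2.resize(i[180:440,130:430],None,fx=2.3,fy=2.3))
E
```

```text
9.35 [ 0.4988 -0.2862  0.0895] F [ 0.24 -1.35  1.2 ] 0.0004429803488472474
[[ 0.982 -0.188  0.   ]
 [-0.188 -0.982 -0.   ]
 [ 0.     0.    -1.   ]]
tool mm [  1.1 -21.8 -51.5] yaw -100.85338097761817
```

View pics/s6.png

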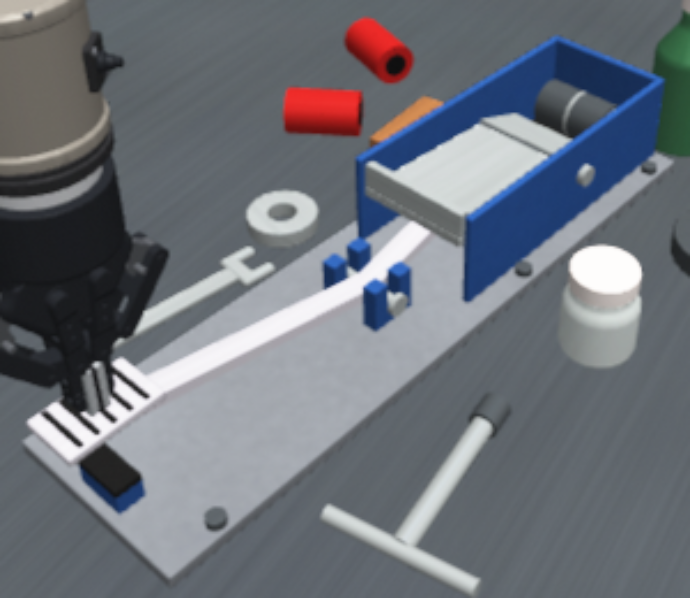

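The pedal follows the tips (the gap over the stop has grown) and the flap is coming down with it. I'll keep easing up.

Call:
{"fn": "carry_out", "kwargs": {"motion": "1 0 -0.7 -2 0; 1 0 -0.7 -2 0; 1 0 -0.7 -2 0; 1 0 -0.7 -2 0; 1 0 -0.7 -2 0; 1 0 -0.7 -2 0; 1 0 -0.8 -2 0; 1 0 -0.8 -2 0"}}

```text
clock: 10.4
tcp_pos: [0.4999, -0.2802, 0.1055]
orientation: [3.128, -0.297, 0.0]
contact_force: [0.6, -0.9, 1.6]
grip_width: -0.0001
```

Call:
{"fn": "carry_out", "kwargs": {"motion": "1 0 -0.8 -2 0; 1 0 -0.8 -2 0; 1 0 -0.8 -2 0; 1 0 -0.8 -2 0; 1 0 -0.9 -2 0; 1 0 -0.9 -2 0; 1 0 -0.9 -2 0; 1 0 -0.9 -2 0"}}

```text
clock: 11.4
tcp_pos: [0.5012, -0.2735, 0.1215]
orientation: [3.128, -0.297, 0.0]
contact_force: [-0.3, -0.8, 1.7]
grip_width: 0.0
```

Call:
{"fn": "carry_out", "kwargs": {"motion": "1 0 -0.9 -2 0; 1 0 -0.9 -2 0; 1 0 -1 -2 0; 1 0 -1 -2 0; 1 0 -1 -2 0; 1 0 -1 -2 0; 1 0 -1 -2 0; 1 0 -1 -2 0"}}

```text
clock: 12.4
tcp_pos: [0.5027, -0.2658, 0.1375]
orientation: [3.128, -0.297, 0.0]
contact_force: [0.2, -0.6, 2.5]
grip_width: 0.0002
```

```bash
python3 go.py .504 -.265 .141; python3 - <<'E'
from h import *
i=grab_frame('scene')[:,:,::-1];cv2.imwrite('pics/s7.png',cv2.resize(i[180:440,130:430],None,fx=2.3,fy=2.3))
E
```

```text
12.4 [ 0.5027 -0.2658  0.1375] F [ 0.22 -0.62  2.48] 0.0001772019523408265
[[ 0.982 -0.188  0.   ]
 [-0.188 -0.982 -0.   ]
 [ 0.     0.    -1.   ]]
tool mm [ 1.1 -1.  -3.5] yaw -100.8405917978099
```

View pics/s7.png

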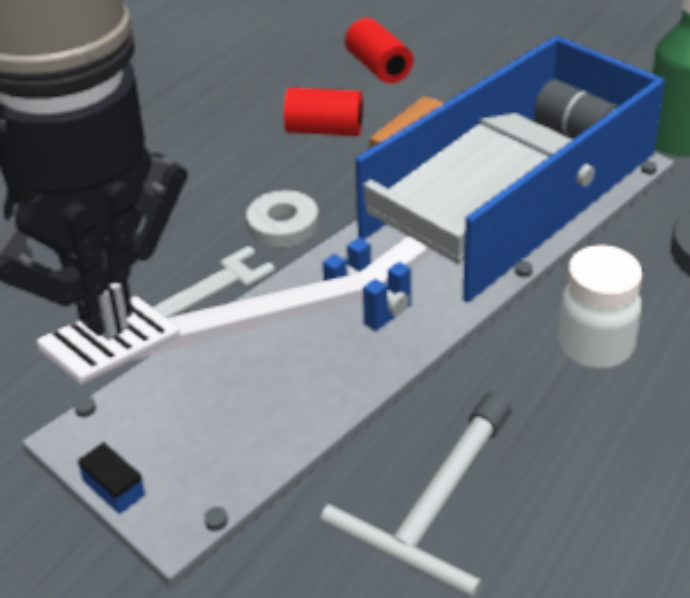

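The lever is almost back at rest. I'll finish slowly, then lift clear.

Call:
{"fn": "carry_out", "kwargs": {"motion": "1 0 -0.8 -1.5 0; 1 0 -0.8 -1.5 0; 1 0 -0.8 -1.5 0; 1 0 -0.8 -1.5 0; 1 0 -0.5 -1.5 0; 1 0 0 -1.5 0; 1 0 0 -1.5 0; 1 0 0 -1.5 0"}}

```text
clock: 13.45
tcp_pos: [0.5033, -0.2622, 0.1494]
orientation: [-3.127, 0.297, 0.0]
contact_force: [-0.2, -0.1, 0.2]
grip_width: 0.0001
```

Call:
{"fn": "carry_out", "kwargs": {"motion": "1 0 0 -2 0; 1 0 0 -3 0; 1 0 0 -5 0; 1 0 0 -10 0; 1 0 0 -20 0; 1 0 0 -25 0; 1 0 0 -25 0; 1 0 0 -20 0"}}

```text
clock: 14.45
tcp_pos: [0.5036, -0.2624, 0.2612]
orientation: [3.127, -0.297, 0.002]
contact_force: [-0.2, -0.3, -0.2]
grip_width: 0.0003
```

Call:
{"fn": "carry_out", "kwargs": {"motion": "1 0 0 0 0; 1 0 0 0 0; 1 0 0 0 0; 1 0 0 0 0; 1 0 0 0 0; 1 0 0 0 0; 1 0 0 0 0; 1 0 0 0 0"}}

```text
clock: 15.45
tcp_pos: [0.5033, -0.2623, 0.2593]
orientation: [3.128, -0.297, 0.0]
contact_force: [0.7, -0.1, -0.7]
grip_width: 0.0002
```

```bash
python3 go.py .504 -.265 .141; python3 - <<'E'
from h import *
i=grab_frame('scene')[:,:,::-1];cv2.imwrite('pics/s8.png',i)
a=cv2.imread('pics/scene0.png').astype(int);d=np.abs(a-i).max(2)
cv2.imwrite('pics/d8.png',np.hstack([cv2.resize(i[160:440,130:450],None,fx=1.25,fy=1.25),cv2.cvtColor(cv2.resize(np.clip(d*3,0,255).astype('uint8')[160:440,130:450],None,fx=1.25,fy=1.25),cv2.COLOR_GRAY2BGR)]))
E
```

```text
15.45 [ 0.5033 -0.2623  0.2593] F [ 0.66 -0.12 -0.68] 0.0001990134887586856
[[ 0.982 -0.188  0.   ]
 [-0.188 -0.982 -0.   ]
 [ 0.     0.    -1.   ]]
tool mm [  1.1   2.6 118.3] yaw -100.84398940800203
```

View pics/d8.png

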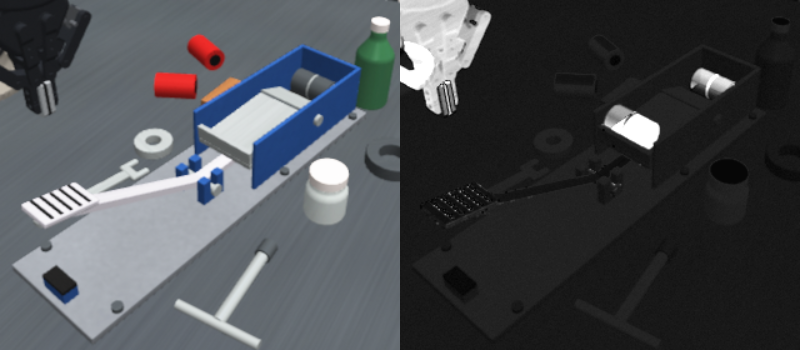

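Compared with the start picture, only the bush (now in the trough) and the arm differ. Flap, lever and bystanders are back in place, apart from a trace at the pedal's edges. I'll hand in.

```bash
python3 -c "
from bench import r
print(r.hand_in())"
```

```text
the job is handed in; nothing more can be done
None
```

I pressed the pedal down along its arc with the shut fingertips, about 68 mm below its rest height. The flap rose with the bush still on it, then the bush rolled off into the trough. I then eased the lever back up at about 16 mm/s, lifted clear and handed in at about 15.5 s on the clock. The hand-in gave no verdict.

What the last checks showed:
- **Bush:** measured with the lever still held down, it lay at about x 161 mm, y 8 mm on the stand, inside the limits. The pictures after that show it still in the trough.
- **Flap and lever:** a picture taken just before handing in, compared with the first one, shows the flap lying as it did at the start. The lever is back in its fork with the pedal raised; only a faint trace shows at the pedal's edges, which I judged to be a shift of 1–2 mm at most.
- **Bystanders:** none of those in the scene view moved. I did not take a final top view.
- **Robot:** at the end the tool was about 120 mm above the pedal, with no force on it beyond sensor noise.

One reading disagreed. With the pedal held down the upward force read 0.1 N, then 1.9 N on the next reading. The pedal followed the fingers throughout the return, so I put it down to sensor noise of about 1 N.

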